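Turn the washed mixing pot mouth up onto the scale

TASK

The square steel mixing pot was left upside down on the drying mat; it is needed on the bench scale, open end up. Turn it over in two moves: lay it flat on its side on the counter or mat and let go of it, then take it afresh and stand it mouth up in the middle of the scale's pan, and let go. Put it down gently: do not drop it or bear down hard on the scale, and leave the scale, the other dishes and everything else where they are.

Things in the scene. Friction and masses are not known exactly. Their poses are not given: they have to be found in the camera images.
- pot_centre (a point): Centre (half-way up, on the axis) of a square steel pot, the only square vessel: 56 x 56 mm outside, 100 tall, walls 3, base 5, about 0.24 kg. x, y are square to its flat sides; z runs from open mouth to closed base: up at the start (mouth down), down at the end (mouth up). Mouth and base are 50 mm from here. Laid on a flat side it does not roll; this point is then 28 mm up.
- pan_top (a point): Centre of the top face of the scale's pan, a level square steel plate 130 x 130 mm, 6 mm thick, about 52 mm above the counter when empty; z up, x and y along its edges. The pan is sprung: it sinks at about 1200 N/m after a slight preload (about 1 N) and meets a stop after 6 mm.
- scale: Bench scale, white plastic, 200 mm (its x) by 150 mm (its y), housing top 36 mm above the counter; origin at the centre of its underside. The pan's centre is 30 mm to its +x; the blank display is at its -x edge. Fixed to the counter; stands on one side, left or right, of the robot's centre line.
- mat: Black rubber drying mat, fixed, 190 (x) by 370 mm (y), 4 thick, origin centre of underside, on the other side from the scale. Pot, bowl and cup stand on it in a row along its y, about 115 mm apart, in any order. The bare counter about the robot's centre line, between the dishes and the scale, is over 150 mm wide and clear 0.4 to 0.6 m from the base: room to lay the pot down.
- bowl_mid (a point): Bystander: half-way up a round steel bowl on the mat, mouth up, 84 mm across, 42 mm tall.
- cup_mid (a point): Bystander: half-way up a round steel cup on the mat, mouth up, 58 mm across, 55 mm tall.
- jar: Bystander: closed white jar, 70 mm across, 85 mm tall, origin under its centre, on the counter beyond the working area.
- bottle: Bystander: closed clear bottle, 60 mm across, 170 mm tall, origin under its centre, at the far side of the counter.
- spatula: Bystander: spatula 190 mm long lying flat at the far side of the counter; origin at its middle, x along it.
There are look-alikes about, which are no part of the job. What is shaped like the scale but yellow is not meant.

How it is judged (in metres and radians):
On the way:
1. the pot lies flat on its side on the counter or mat, let go and at rest (angle between pot_centre's own z axis and vertical between 1.45 and 1.69 rad and height (world z) of pot_centre below 0.038 m and contact force between pot and the fingers below 0.05 N and linear speed of pot below 0.02 m/s), for 0.2 s.
At the end, for the whole second after the job is handed in: The pot stands mouth up (within 0.1 rad of upright) on the scale's pan, its axis within 30 mm of the pan's centre, base resting on the pan, let go and at rest (angle between pot_centre's own z axis and vertical above 3.04 rad and horizontal distance between pot_centre and pan_top below 0.03 m and z of pot_centre in the frame of pan_top between 0.045 and 0.055 m and contact force between pot and scale above 0.8 N and contact force between pot and the fingers below 0.05 N and linear speed of pot below 0.02 m/s); the robot touches nothing.
It fails at once if the pot is dropped (free of the fingers it moves faster than 0.7 m/s, a fall of some 25 mm) (contact force between pot and the fingers below 0.01 N and linear speed of pot above 0.7 m/s).
It fails at once if the scale is pressed with more than 40 N (contact force between anything else and scale above 40 N).
It fails at once if a bystander (bowl, cup, jar, bottle or spatula) shifted by more than 30 mm (distance of any of bowl_mid, cup_mid, jar, bottle, spatula from where it was at the start of the episode above 0.03 m).
It also fails if it takes over 66 s, if anything falls off the work surface, if the arm or the gripper's body presses on something with over 40 N, if the wrist force passes 120 N, or if a joint passes its speed limit or range.

ROBOT

A 6-joint arm with a two-finger parallel gripper is mounted at the origin on the work surface. World frame = base frame: x ahead of the robot, y to its left, z up, the work surface at z = 0. Lengths are in mm, angles in rad, forces in N, time in s.
With the tool pointing down it reaches from about 350 to 850 mm from the base axis. Payload 8.1 kg.
Tool frame: the origin (TCP) lies at the very end of the fingers, on their centre line; the grasp point (between the pads) lies manip.pinch_z behind it (manip.pinch_z is the distance from the TCP to the grasp point, in mm); z points along the fingers, y is the direction in which the jaws open and shut (so a half turn about z gives the same grasp; the last joint's range is limited). The gripper opens to 93 mm and grips with 3 to 60 N. Pads are 15 mm wide; open, the fingers measure 128 mm over their backs; the gripper's body (75 mm by 188 mm) begins 65 mm behind the grasp point.
Start: joints at [1.187, 0.13, 1.488, -0, 1.523, -0.085], TCP at [176.602, 573.425, 218.635] pointing down, gripper open.
Joint ranges: [-2.96, 2.96], [-0.89, 2.26], [0.02, 2.5], [-1.34, 4.48], [0, 2.73], [-2.66, 2.66]. Speed limits (rad/s): [2.39, 2.39, 2.79, 3.14, 3.14, 3.14].

INTERFACE

Orientations are given as a rotation vector (axis times angle).
In Python, from workcell import manip gives the robot as it stands.
- The arm moves only by the tool drive_tool, never from a script. Its argument "series" is a list of rows, each a list of 3 entries, a list of its own where there are three numbers: the finger opening in m, from 0 to 0.093, then the shift along the tool's x, y, z in m, then the turn, a rotation vector about the tool's x, y, z in degrees. A call has 1 to 20 rows; each row shifts and turns the commanded pose from where the row before left it, along the tool's axes as they then stand; what a row does not reach is not made up. A row lasts 1/8 s, in which the tool goes at most 62.5 mm and 10.7 degrees, less where a joint would pass 70% of its speed; a pose out of reach is approached as far as the arm can. A call with a gripper value outside its range is refused whole. The fingers move at their own pace and stop on an object; "newtons" is the grip in N (left out, the last holds). Time passes only in rows, so rows that do not move let the fingers close. It gives the time, the measured TCP pose, the force and the opening at its end, in the units of the state.
- manip.read_state(): the state, without advancing time (a new reading comes with each control period).
- manip.camera(name): name is "side" or "top"; returns (picture, depth): 420x560x3 uint8, red, green, blue; 420x560 float32, mm along the optical axis (not along the pixel's ray), 0 where there is no reading.
- manip.camera_model(name): a dict with "fx", "fy", "cx", "cy" (pixels), "k1" (the pictures are not rectified: a ray, as slopes to the right and down, at radius r is drawn at 1 + k1 r^2 times it, then the intrinsics apply), "eye" and "rotation" of the camera in the world. Camera axes: x right, y down, z forward; pixel columns grow to the right and rows downward; lengths in mm; the calibration is good to about 2 mm. A picture is of the moment at which its call begins. camera_model takes no time and is no camera call.
- manip.close_job(): hands the job in, once; it reports no verdict.
The state is a dict: "t": time; "joint_positions": joint angles; "qd": joint speeds; "effort": joint torques, N m; "position": TCP position; "tcp_rot": TCP orientation; "ft_force": force on the tool from outside, world axes, zero at the start; "ft_torque": the same for the moment, N m; "finger_gap": opening from 0.0 (shut) to 1.0 (fully open).
Only numpy, scipy, OpenCV 4.12 (cv2) and the standard library are available. Lean on these libraries where they do the work, as an engineer would, in place of code of your own. Each camera call takes 0.05 s, during which the arm holds its last target.

## Working session

There is one attempt and no reset: what is moved stays moved. The work goes in short steps, Python scripts to look and compute and a tool call to move; the robot and the scene stay as the last step left them, time stands still between calls to the robot, and variables do not carry over. Pictures are saved under pics/ and viewed, and the job is handed in when it is done.

Besides the shell and the picture viewer there is one more tool, called after ">>>" by a JSON object that holds its "method" and its "body", one argument or row to a line. drive_tool: Moves the arm, as the interface text tells. Its arguments: {"type":"object","properties":{"series":{"type":"array","items":{"type":"array"}},"newtons":{"type":"number"}},"required":["series"]}

```bash
ls; mkdir -p pics; python3 - <<'E'
from workcell import manip
import cv2
print(manip.read_state(), manip.pinch_z)
for n in("side","top"):
    p,d=manip.camera(n); cv2.imwrite(f"pics/{n}0.png",p[:,:,::-1]); print(n,manip.camera_model(n), (d>0).mean())
E
```

```text
pics
{'t': 0.0, 'joint_positions': array([ 1.18657130e+00,  1.31145067e-01,  1.48925900e+00, -1.18933056e-05,
        1.52297182e+00, -8.53769234e-02]), 'qd': array([-0.00158523, -0.00228529,  0.0007207 , -0.00031189,  0.0002795 ,
        0.00044982]), 'effort': array([ 5.88275961e-04, -5.59830558e+01, -4.91767502e+01,  7.70343840e-02,
        3.51575750e-02, -1.28608463e-05]), 'position': array([176.41404183, 572.90210501, 217.60818294]), 'tcp_rot': array([-4.67623460e-01, -3.10618598e+00,  2.72822350e-03]), 'ft_force': array([ 0.0154591 , -0.18474203, -0.45768524]), 'ft_torque': array([0.05730841, 0.03565576, 0.03777006]), 'finger_gap': 1.000692424282339} 18.8
side {'fx': 417.2962533938133, 'fy': 417.2962533938133, 'cx': 275.36230043941816, 'cy': 210.35255386885356, 'k1': -0.03172641200676411, 'eye': array([ 397.16984191, -823.62284477,  702.61348802]), 'rotation': array([-2.23249677,  0.07341081, -0.05004631])} 0.9960034013605442
top {'fx': 390.8149274770487, 'fy': 390.8149274770487, 'cx': 286.3358345214078, 'cy': 212.24232804780834, 'k1': -0.058470867017816314, 'eye': array([ 406.15279564,   14.06475351, 1005.0605354 ]), 'rotation': array([-2.17571968,  2.22410271, -0.11499193])} 0.9959141156462585
```

View pics/side0.png

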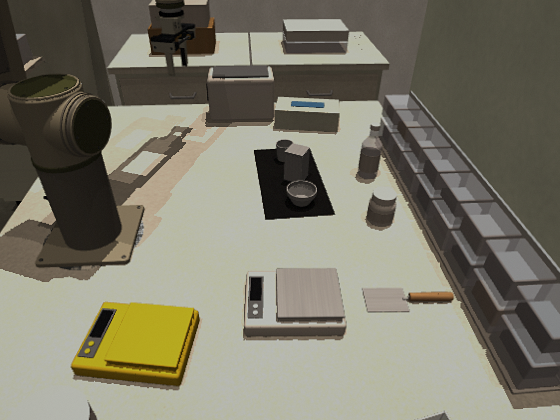

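View pics/top0.png

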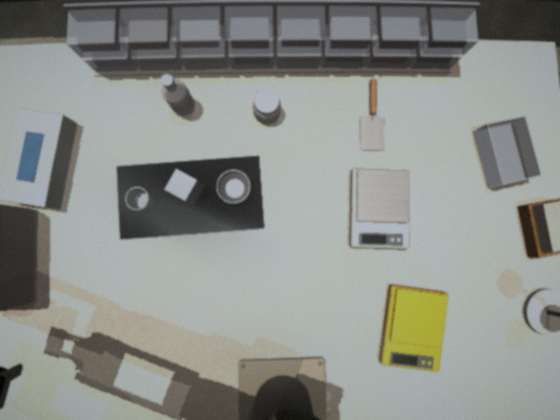

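The top view shows the upside-down square pot (flat bright square) at about (181,185), between the cup (137,198) and the bowl (233,186). The white scale's pan is at (382,195). The candidates are:
- **Pot:** cup (137,198), square (181,185) or bowl (233,186). I choose the square.
- **Scale:** white (380,207) or yellow (415,327). I choose the white one.

Other boxes at (505,152), (540,228) and (40,160) are not part of the job.

```bash
cat > h.py <<'E'
import numpy as np, cv2
from scipy.spatial.transform import Rotation as R
from workcell import manip
def cam(n):
    m=manip.camera_model(n); K=np.array([[m['fx'],0,m['cx']],[0,m['fy'],m['cy']],[0,0,1]])
    return K,np.array([m['k1'],0,0,0,0.]),np.array(m['eye']),R.from_rotvec(m['rotation']).as_matrix()
def slopes(n,uv):
    K,D,e,Rm=cam(n); return cv2.undistortPoints(np.asarray(uv,float).reshape(-1,1,2),K,D)[:,0]
def onplane(n,uv,z):
    K,D,e,Rm=cam(n); s=slopes(n,uv); r=np.c_[s,np.ones(len(s))]@Rm.T
    return e+r*((z-e[2])/r[:,2])[:,None]
def cloud(n,d):
    K,D,e,Rm=cam(n); h,w=d.shape; v,u=np.mgrid[:h,:w]
    s=slopes(n,np.c_[u.ravel(),v.ravel()]); P=np.c_[s,np.ones(len(s))]*d.ravel()[:,None]
    P=P@Rm.T+e; P[d.ravel()==0]=np.nan; return P.reshape(h,w,3)
def proj(n,P):
    K,D,e,Rm=cam(n); Rc=Rm.T
    return cv2.projectPoints(np.asarray(P,float).reshape(-1,1,3),cv2.Rodrigues(Rc)[0],-Rc@e,K,D)[0][:,0]
E
python3 - <<'E'
from h import *
p,d=manip.camera("top"); P=cloud("top",d); np.set_printoptions(precision=1,suppress=True)
print("camera axes",cam("top")[3])
z=P[...,2]
for name,(u0,v0,u1,v1) in dict(pot=(160,160,208,212),pan=(345,160,415,255)).items():
    print(name); Z=z[v0:v1,u0:u1]; print(np.nanpercentile(Z,[1,10,50,90,99]))
    lo,hi=((95,112) if name=="pot" else (46,60))
    m=np.zeros(z.shape,np.uint8); m[v0:v1,u0:u1]=(Z>lo)&(Z<hi)
    c=max(cv2.findContours(m,0,2)[0],key=cv2.contourArea)
    zz=np.nanmedian(z[m>0]); q=onplane("top",c[:,0],zz)
    print(zz,cv2.minAreaRect(q[:,:2].astype(np.float32)), np.nanmean(P[m>0],0), m.sum())
    b=cv2.boxPoints(cv2.minAreaRect(q[:,:2].astype(np.float32)));print(b)
for nm,uv in dict(bowl=(233,186),cup=(137,198),jar=(266,100),bottle=(167,78)).items():
    print(nm, P[uv[1],uv[0]])
big=cv2.resize(p[140:260,100:440],None,fx=2.3,fy=2.3,interpolation=2); cv2.imwrite("pics/crop1.png",big[:,:,::-1])
ps,ds=manip.camera("side"); Q=cloud("side",ds); 
for uv in [(297,151),(310,292),(290,240)]: print(uv,Q[uv[1],uv[0]])
zz=Q[...,2]; m=np.zeros(zz.shape,np.uint8); m[135:185,280:313]=(np.abs(zz[135:185,280:313]-104)<4)
q=Q[m>0]; print("side top pot",m.sum(),q.mean(0), cv2.minAreaRect(q[:,:2].astype(np.float32)))
m=np.zeros(zz.shape,np.uint8); m[260:330,265:350]=(np.abs(zz[260:330,265:350]-52)<4)
q=Q[m>0]; print("side pan",m.sum(),q.mean(0), cv2.minAreaRect(q[:,:2].astype(np.float32)))
E
```

```text
camera axes [[-0.  -1.   0.1]
 [-1.   0.  -0. ]
 [ 0.  -0.1 -1. ]]
pot
[  1.3   3.9   7.1 106.2 108.6]
105.89346911234776 ((539.6983642578125, 227.67970275878906), (59.390907287597656, 55.97319030761719), 60.32982635498047) [539.7 227.2 105.7] 602
[[500.7 215.7]
 [549.3 188. ]
 [578.7 239.6]
 [530.1 267.3]]
pan
[-2.   0.6 38.6 54.4 56.5]
53.254014453812886 ((511.14910888671875, -257.2438659667969), (128.85337829589844, 130.360595703125), 86.98934936523438) [ 510.8 -257.1   53.2] 2674
[[ 442.7 -318.2]
 [ 572.9 -325. ]
 [ 579.6 -196.3]
 [ 449.4 -189.5]]
bowl [547.8 115.9  10.8]
cup [522.1 361.4  10.2]
jar [745.5  26.4  85.3]
bottle [767.  241.8 173.2]
(297, 151) [538.9 213.7 103.6]
(310, 292) [ 514.3 -263.9   50.6]
(290, 240) [496.2 -48.6   0.1]
side top pot 206 [539.7 222.2 103.8] ((540.0951538085938, 223.53834533691406), (58.66967010498047, 55.64973068237305), 60.74091339111328)
side pan 3163 [ 510.7 -266.4   51.3] ((511.165283203125, -260.9836120605469), (133.25437927246094, 130.12161254882812), 86.88329315185547)
```

View pics/crop1.png

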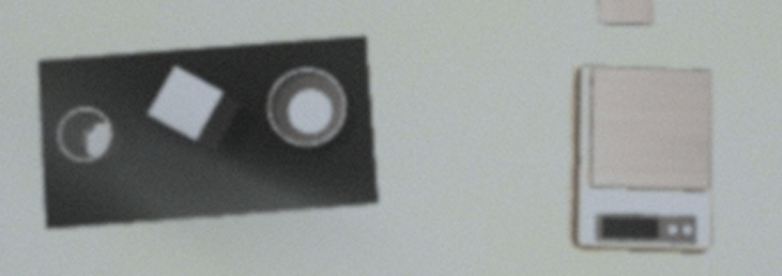

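The crop confirms the only square vessel is at about (540, 225), with its top at about 104 mm and faces turned about 60°. The white pan is at about (511, -259), with its top at about 52 mm.

Plan:
1. Grasp near the base with the tool tilted 40°.
2. Turn it 90° about the jaw axis and lay it down around (500, -80).
3. Regrasp near the mouth, turn it 90° again and place it.

```bash
cat >> h.py <<'E'
np.set_printoptions(precision=2,suppress=True)
def tool(zdir,yang):
    z=np.array(zdir,float); y=np.array([np.cos(np.radians(yang)),np.sin(np.radians(yang)),0])
    y-=z*(y@z)/(z@z); y/=np.linalg.norm(y); z/=np.linalg.norm(z); return np.c_[np.cross(y,z),y,z]
def cur():
    s=manip.read_state(); return np.array(s['position']),R.from_rotvec(s['tcp_rot']).as_matrix(),s
def plan(p0,R0,p1,R1):
    rv=R.from_matrix(R0.T@R1).as_rotvec(degrees=True); sh=R1.T@(p1-p0)
    print("turn",rv,np.linalg.norm(rv),"then shift in new axes mm",sh,np.linalg.norm(sh))
E
python3 - <<'E'
from h import *
p,Rm,s=cur(); print(p,Rm)
a=np.radians(40); h=np.array([np.cos(np.radians(150.5)),np.sin(np.radians(150.5)),0])
z=h*np.sin(a)-np.array([0,0,np.cos(a)]); T=tool(z,60.5); print(T, R.from_matrix(T).as_rotvec())
G=np.array([540,225.5,80.]); tcp=G+18.8*z; pre=tcp-120*z; print(tcp,pre)
plan(p,Rm,pre,T)
E
```

```text
[176.46 573.08 217.96] [[-0.96  0.29 -0.  ]
 [ 0.29  0.96 -0.  ]
 [ 0.   -0.   -1.  ]]
[[-0.67  0.49 -0.56]
 [ 0.38  0.87  0.32]
 [ 0.64  0.   -0.77]] [-0.63 -2.38 -0.23]
[529.48 231.45  65.6 ] [596.62 193.47 157.52]
turn [-4.39 39.84 11.85] 41.7988425847702 then shift in new axes mm [-462.18 -123.5  -308.92] 569.466371997201
```

>>> {"method": "drive_tool", "body": {
  "series": [
    [0.085,[0,0,0],[-0.88,7.97,2.37]],
    [0.085,[0,0,0],[-0.88,7.97,2.37]],
    [0.085,[0,0,0],[-0.88,7.97,2.37]],
    [0.085,[0,0,0],[-0.88,7.97,2.37]],
    [0.085,[0,0,0],[-0.88,7.97,2.37]],
    [0.085,[-0.033,-0.0088,-0.0221],[0,0,0]],
    [0.085,[-0.033,-0.0088,-0.0221],[0,0,0]],
    [0.085,[-0.033,-0.0088,-0.0221],[0,0,0]],
    [0.085,[-0.033,-0.0088,-0.0221],[0,0,0]],
    [0.085,[-0.033,-0.0088,-0.0221],[0,0,0]],
    [0.085,[-0.033,-0.0088,-0.0221],[0,0,0]],
    [0.085,[-0.033,-0.0088,-0.0221],[0,0,0]],
    [0.085,[-0.033,-0.0088,-0.0221],[0,0,0]],
    [0.085,[-0.033,-0.0088,-0.0221],[0,0,0]],
    [0.085,[-0.033,-0.0088,-0.0221],[0,0,0]],
    [0.085,[-0.033,-0.0088,-0.0221],[0,0,0]],
    [0.085,[-0.033,-0.0088,-0.0221],[0,0,0]],
    [0.085,[-0.033,-0.0088,-0.0221],[0,0,0]],
    [0.085,[-0.033,-0.0088,-0.0221],[0,0,0]]
  ],
  "newtons": 20
}}

```text
t: 2.58
position: [597.8, 193.1, 157.9]
tcp_rot: [-0.625, -2.376, -0.229]
ft_force: [-0.6, -0.3, 0.6]
finger_gap: 0.913
```

```bash
python3 - <<'E'
from h import *
p,Rm,s=cur(); print(s['t'],p,Rm,s['joint_positions'])
a=np.radians(40); h=np.array([np.cos(np.radians(150.5)),np.sin(np.radians(150.5)),0])
z=h*np.sin(a)-np.array([0,0,np.cos(a)]); T=tool(z,60.5)
G=np.array([540,225.5,80.]); tcp=G+18.8*z
plan(p,Rm,tcp,T)
for n in("side","top"):
    q,d=manip.camera(n); cv2.imwrite(f"pics/{n}1.png",q[:,:,::-1])
E
```

```text
2.575 [597.83 193.07 157.85] [[-0.67  0.49 -0.56]
 [ 0.38  0.87  0.32]
 [ 0.64  0.   -0.77]] [ 0.03  0.81  0.87  0.38  2.05 -0.96]
turn [ 0.06 -0.03  0.03] 0.07449711921035618 then shift in new axes mm [  0.75  -0.24 121.06] 121.05871268623432
```

View pics/side1.png

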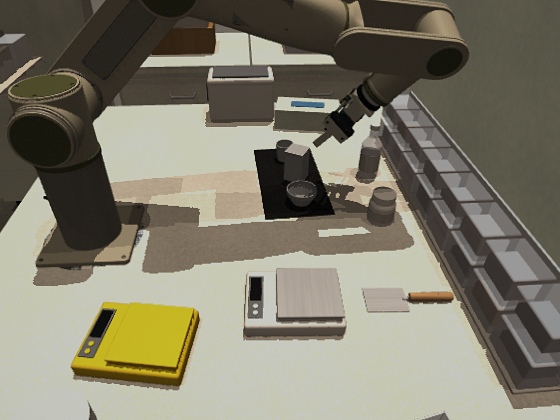

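View pics/top1.png

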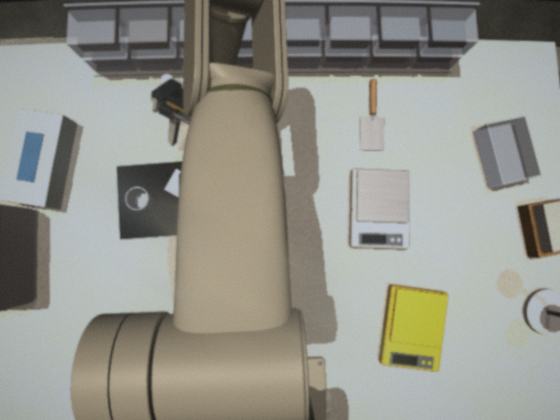

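The side view shows the tilted open gripper above and beyond the pot at about (320,140), clear of the bottle at (370,150). I'll advance along the tool axis.

>>> {"method": "drive_tool", "body": {
  "series": [
    [0.085,[0.0008,0,0.015],[0,0,0]],
    [0.085,[0,0,0.015],[0,0,0]],
    [0.085,[0,0,0.015],[0,0,0]],
    [0.085,[0,0,0.015],[0,0,0]],
    [0.085,[0,0,0.015],[0,0,0]],
    [0.085,[0,0,0.015],[0,0,0]],
    [0.085,[0,0,0.015],[0,0,0]],
    [0.085,[0,0,0.01],[0,0,0]],
    [0.085,[0,0,0.006],[0,0,0]],
    [0.085,[0,0,0],[0,0,0]]
  ],
  "newtons": 20
}}

```text
t: 3.92
position: [528.6, 232.8, 66.0]
tcp_rot: [-0.625, -2.376, -0.229]
ft_force: [0.7, -0.6, 1.3]
finger_gap: 0.914
```

```bash
python3 - <<'E'
from h import *
p,Rm,s=cur(); print(s['t'],p,p-18.8*Rm[:,2],s['ft_force'])
q,d=manip.camera("side"); c=cv2.resize(q[90:230,230:420],None,fx=4,fy=4,interpolation=2); cv2.imwrite("pics/side2.png",c[:,:,::-1])
E
```

```text
3.925 [528.6  232.84  66.  ] [539.12 226.87  80.39] [ 0.71 -0.64  1.25]
```

View pics/side2.png

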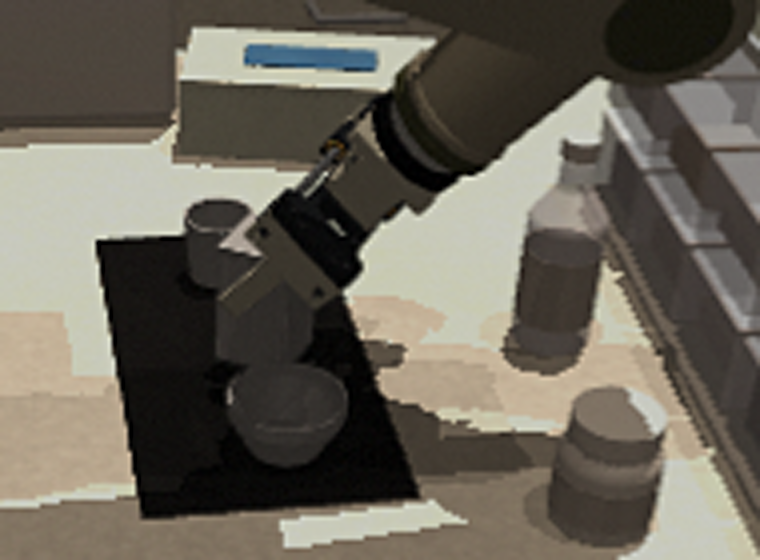

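The fingers straddle the pot's upper end (crop about (270,270)) with no contact. Now I'll close.

>>> {"method": "drive_tool", "body": {
  "series": [
    [0.04,[0,0,0],[0,0,0]],
    [0.04,[0,0,0],[0,0,0]],
    [0.04,[0,0,0],[0,0,0]],
    [0.04,[0,0,0],[0,0,0]],
    [0.04,[0,0,0],[0,0,0]],
    [0.04,[0,0,0],[0,0,0]],
    [0.04,[0,0,0],[0,0,0]],
    [0.04,[0,0,0],[0,0,0]]
  ],
  "newtons": 25
}}

```text
t: 4.97
position: [528.9, 232.7, 66.3]
tcp_rot: [-0.625, -2.376, -0.229]
ft_force: [1.4, -2.6, 2.1]
finger_gap: 0.601
```

Gripped: 0.601 × 93 = 56 mm, as it should be. Lifting.

>>> {"method": "drive_tool", "body": {
  "series": [
    [0.04,[0.0064,0,-0.0077],[0,0,0]],
    [0.04,[0.0128,0,-0.0154],[0,0,0]],
    [0.04,[0.0128,0,-0.0154],[0,0,0]],
    [0.04,[0.0128,0,-0.0154],[0,0,0]],
    [0.04,[0.0128,0,-0.0154],[0,0,0]],
    [0.04,[0.0128,0,-0.0154],[0,0,0]],
    [0.04,[0.0128,0,-0.0154],[0,0,0]],
    [0.04,[0.0128,0,-0.0154],[0,0,0]],
    [0.04,[0,0,0],[0,0,0]]
  ],
  "newtons": 25
}}

```text
t: 6.1
position: [530.4, 232.4, 218.7]
tcp_rot: [-0.625, -2.38, -0.231]
ft_force: [1.2, 0.3, -3.2]
finger_gap: 0.6
```

```bash
python3 - <<'E'
from h import *
p,Rm,s=cur(); print(s['t'],p,s['ft_force'],s['finger_gap']*93)
# translate to above, in present axes
G=p-18.8*Rm[:,2]; goal=np.array([500,-53.6,200.]); print("shift now axes",Rm.T@(goal-G))
b=np.radians(50); T=tool([0,-np.sin(b),-np.cos(b)],0)
# yaw first about world z then tilt
Y=R.from_euler('z',-60.5,degrees=True).as_matrix()@Rm
print("yaw in tool",R.from_matrix(Rm.T@Y).as_rotvec(degrees=True)); print("then tilt",R.from_matrix(Y.T@T).as_rotvec(degrees=True))
print("all",R.from_matrix(Rm.T@T).as_rotvec(degrees=True)); print(T)
q,d=manip.camera("side"); c=q; cv2.imwrite("pics/side3.png",c[:,:,::-1])
E
```

```text
6.1 [530.42 232.36 218.67] [ 1.16  0.3  -3.24] 55.813532262743315
shift now axes [ -99.1  -263.94  -40.87]
yaw in tool [-38.76  -0.23  46.45]
then tilt [  0.24 -89.84  -0.02]
all [  6.11 -80.74  66.34]
[[ 0.    1.    0.  ]
 [ 0.64  0.   -0.77]
 [-0.77  0.   -0.64]]
```

View pics/side3.png

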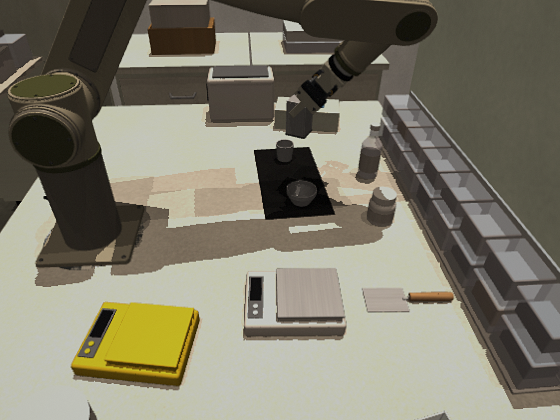

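>>> {"method": "drive_tool", "body": {
  "series": [
    [0.04,[-0.0099,-0.0264,-0.0041],[0,0,0]],
    [0.04,[-0.0099,-0.0264,-0.0041],[0,0,0]],
    [0.04,[-0.0099,-0.0264,-0.0041],[0,0,0]],
    [0.04,[-0.0099,-0.0264,-0.0041],[0,0,0]],
    [0.04,[-0.0099,-0.0264,-0.0041],[0,0,0]],
    [0.04,[-0.0099,-0.0264,-0.0041],[0,0,0]],
    [0.04,[-0.0099,-0.0264,-0.0041],[0,0,0]],
    [0.04,[-0.0099,-0.0264,-0.0041],[0,0,0]],
    [0.04,[-0.0099,-0.0264,-0.0041],[0,0,0]],
    [0.04,[-0.0099,-0.0264,-0.0041],[0,0,0]],
    [0.04,[0,0,0],[-5.54,-0.03,6.64]],
    [0.04,[0,0,0],[-5.54,-0.03,6.64]],
    [0.04,[0,0,0],[-5.54,-0.03,6.64]],
    [0.04,[0,0,0],[-5.54,-0.03,6.64]],
    [0.04,[0,0,0],[-5.54,-0.03,6.64]],
    [0.04,[0,0,0],[-5.54,-0.03,6.64]],
    [0.04,[0,0,0],[-5.54,-0.03,6.64]],
    [0.04,[0,0,0],[0,0,0]]
  ]
}}

```text
t: 8.4
position: [486.8, -47.7, 182.8]
tcp_rot: [-1.82, -1.815, -0.658]
ft_force: [0.7, 0.9, -2.9]
finger_gap: 0.601
```

```bash
python3 - <<'E'
from h import *
p,Rm,s=cur(); print(s['t'],p,s['ft_force'],s['finger_gap']*93,s['joint_positions'])
b=np.radians(50); T=tool([0,-np.sin(b),-np.cos(b)],0)
print("tilt",R.from_matrix(Rm.T@T).as_rotvec(degrees=True))
E
```

```text
8.4 [486.78 -47.74 182.8 ] [ 0.74  0.85 -2.87] 55.91695635340371 [-0.63  0.13  1.72  0.55  1.72 -0.66]
tilt [ -0.14 -89.87  -0.12]
```

>>> {"method": "drive_tool", "body": {
  "series": [
    [0.04,[0,0,0],[0,-8.99,0]],
    [0.04,[0,0,0],[0,-8.99,0]],
    [0.04,[0,0,0],[0,-8.99,0]],
    [0.04,[0,0,0],[0,-8.99,0]],
    [0.04,[0,0,0],[0,-8.99,0]],
    [0.04,[0,0,0],[0,-8.99,0]],
    [0.04,[0,0,0],[0,-8.99,0]],
    [0.04,[0,0,0],[0,-8.99,0]],
    [0.04,[0,0,0],[0,-8.99,0]],
    [0.04,[0,0,0],[0,-8.99,0]],
    [0.04,[0,0,0],[0,0,0]]
  ]
}}

```text
t: 9.78
position: [487.1, -45.9, 180.4]
tcp_rot: [1.694, 1.709, -0.804]
ft_force: [-1.3, -0.1, -2.6]
finger_gap: 0.603
```

```bash
python3 - <<'E'
from h import *
p,Rm,s=cur(); print(s['t'],p,s['ft_force'],s['finger_gap']*93,s['joint_positions'])
b=np.radians(50); T=tool([0,-np.sin(b),-np.cos(b)],0); G=p-18.8*Rm[:,2]; print("G",G)
print("left turn",R.from_matrix(Rm.T@T).as_rotvec(degrees=True), "shift to lay", T.T@(np.array([500,-53.6,28])-G), "down dir",Rm.T@[0,0,-1])
for n in("side",):
    q,d=manip.camera(n); cv2.imwrite(f"pics/{n}4.png",q[:,:,::-1])
    c=cv2.resize(q[130:290,220:420],None,fx=4,fy=3.7,interpolation=2)
    P=cloud(n,d)
    cv2.imwrite(f"pics/{n}4c.png",c[:,:,::-1])
E
```

```text
9.775 [487.14 -45.87 180.4 ] [-1.33 -0.13 -2.56] 56.12440458257656 [ 0.37  0.14  1.81 -0.8   1.6   0.51]
G [487.19 -31.42 192.43]
left turn [-0.16  0.23  0.58] shift to lay [111.7   12.81 122.69] down dir [0.77 0.01 0.64]
```

View pics/side4.png

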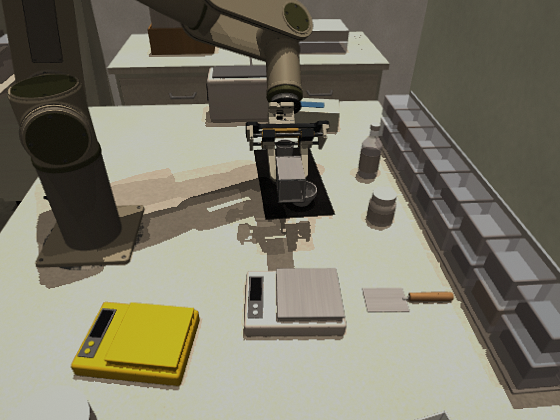

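The side view shows the pot level with its mouth toward the camera at (290,165), above clear counter. Lowering to just above contact.

>>> {"method": "drive_tool", "body": {
  "series": [
    [0.04,[0,0,0],[-0.16,0.23,0.58]],
    [0.04,[0.0124,0.0016,0.014],[0,0,0]],
    [0.04,[0.0124,0.0016,0.014],[0,0,0]],
    [0.04,[0.0124,0.0016,0.014],[0,0,0]],
    [0.04,[0.0124,0.0016,0.014],[0,0,0]],
    [0.04,[0.0124,0.0016,0.014],[0,0,0]],
    [0.04,[0.0124,0.0016,0.014],[0,0,0]],
    [0.04,[0.0124,0.0016,0.014],[0,0,0]],
    [0.04,[0.0124,0.0016,0.014],[0,0,0]],
    [0.04,[0,0,0],[0,0,0]]
  ]
}}

```text
t: 11.08
position: [501.2, -70.1, 34.1]
tcp_rot: [1.709, 1.695, -0.789]
ft_force: [-0.8, -0.1, -3.0]
finger_gap: 0.601
```

```bash
python3 - <<'E'
from h import *
p,Rm,s=cur(); print(s['t'],p,s['ft_force'],s['finger_gap']*93,s['joint_positions'])
G=p-18.8*Rm[:,2]; print("G",G)
for n in("side","top"):
    q,d=manip.camera(n)
    P=cloud(n,d)
    if n=="side": q=cv2.resize(q[110:290,190:420],None,fx=3.3,fy=3.3,interpolation=2)
    cv2.imwrite(f"pics/{n}5.png",q[:,:,::-1])
    m=(P[...,0]>440)&(P[...,0]<560)&(P[...,1]<-60)&(P[...,1]>-150)&(P[...,2]>8)&(P[...,2]<90)
    Q=P[m]; print(n,m.sum(), Q.min(0),Q.max(0)) if m.sum() else 0
    for y in range(-135,-60,15):
        k=Q[abs(Q[:,1]-y)<5]
        if len(k): print(y,len(k),np.percentile(k[:,2],[5,50,95]))
E
```

```text
11.075 [501.2  -70.08  34.06] [-0.81 -0.15 -3.04] 55.931125818003785 [ 0.32  0.39  1.83 -0.83  1.37  0.69]
G [501.21 -55.7   46.17]
side 1072 [ 459.31 -135.35   15.42] [544.   -60.17  77.64]
-135 155 [18.03 49.14 75.41]
-120 147 [18.8  69.18 75.19]
-105 131 [19.31 71.58 74.83]
-90 129 [19.25 70.89 74.84]
-75 105 [19.37 72.5  75.32]
top 767 [ 461.93 -130.27   33.07] [545.58 -60.01  82.33]
-135 2 [75.69 76.27 76.85]
-120 105 [73.35 76.31 78.98]
-105 102 [72.45 76.53 78.69]
-90 101 [73.11 76.4  79.77]
-75 107 [45.54 76.06 79.14]
```

View pics/side5.png

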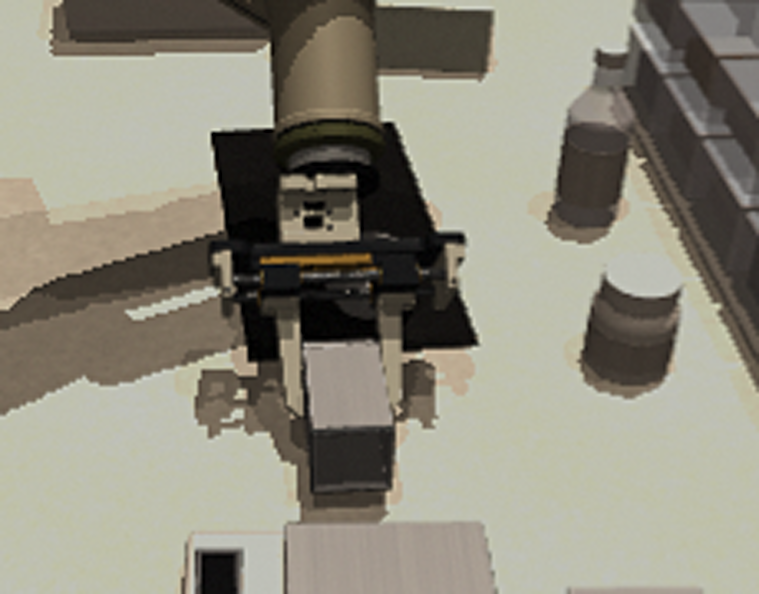

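The pot is level with its top at about 75.5 mm, so about 19 mm remain. Lowering slowly.

>>> {"method": "drive_tool", "body": {
  "series": [
    [0.04,[0.0038,0,0.0032],[0,0,0]],
    [0.04,[0.0038,0,0.0032],[0,0,0]],
    [0.04,[0.0038,0,0.0032],[0,0,0]],
    [0.04,[0.0008,0,0.0006],[0,0,0]],
    [0.04,[0.0008,0,0.0006],[0,0,0]],
    [0.04,[0.0008,0,0.0006],[0,0,0]],
    [0.04,[0,0,0],[0,0,0]],
    [0.04,[0,0,0],[0,0,0]]
  ]
}}

```text
t: 12.18
position: [502.6, -69.4, 18.0]
tcp_rot: [1.71, 1.694, -0.785]
ft_force: [-0.9, -0.7, -2.4]
finger_gap: 0.599
```

>>> {"method": "drive_tool", "body": {
  "series": [
    [0.04,[0.0008,0,0.0006],[0,0,0]],
    [0.04,[0.0008,0,0.0006],[0,0,0]],
    [0.04,[0,0,0],[0,0,0]]
  ]
}}

```text
t: 12.55
position: [502.7, -69.3, 16.4]
tcp_rot: [1.71, 1.693, -0.785]
ft_force: [-1.7, 0.7, 2.3]
finger_gap: 0.599
```

>>> {"method": "drive_tool", "body": {
  "series": [
    [0.04,[0.0004,0,0.0003],[0,0,0]],
    [0.04,[0,0,0],[0,0,0]]
  ]
}}

```text
t: 12.8
position: [502.7, -69.3, 16.3]
tcp_rot: [1.71, 1.693, -0.786]
ft_force: [-3.5, 3.7, 6.4]
finger_gap: 0.6
```

>>> {"method": "drive_tool", "body": {
  "series": [
    [0.04,[0.0004,0,0.0003],[0,0,0]],
    [0.04,[0,0,0],[0,0,0]]
  ]
}}

```text
t: 13.05
position: [502.7, -69.2, 16.3]
tcp_rot: [1.709, 1.692, -0.786]
ft_force: [-3.9, 4.6, 11.0]
finger_gap: 0.604
```

Contact at about 11 N. Releasing and backing off.

>>> {"method": "drive_tool", "body": {
  "series": [
    [0.085,[0,0,0],[0,0,0]],
    [0.085,[0,0,0],[0,0,0]],
    [0.085,[0,0,0],[0,0,0]],
    [0.085,[0,0,0],[0,0,0]],
    [0.085,[0,0,0],[0,0,0]],
    [0.085,[0,0,-0.01],[0,0,0]],
    [0.085,[0,0,-0.015],[0,0,0]],
    [0.085,[0,0,-0.02],[0,0,0]],
    [0.085,[0,0,-0.025],[0,0,0]],
    [0.085,[0,0,-0.025],[0,0,0]],
    [0.085,[0,0,-0.025],[0,0,0]],
    [0.085,[0,0,0],[0,0,0]]
  ]
}}

```text
t: 14.55
position: [503.9, 24.9, 94.3]
tcp_rot: [1.709, 1.694, -0.779]
ft_force: [0.4, 0.5, 0.0]
finger_gap: 0.914
```

```bash
python3 - <<'E'
from h import *
p,Rm,s=cur(); print(s['t'],p,s['ft_force'],s['joint_positions'])
for n in("side","top"):
    q,d=manip.camera(n)
    P=cloud(n,d)
    m=((P[...,0]>440)&(P[...,0]<560)&(P[...,1]<-10)&(P[...,1]>-160)&(abs(P[...,2]-56)<5)).astype(np.uint8)
    c=max(cv2.findContours(m,0,2)[0],key=cv2.contourArea); Q=onplane(n,c[:,0],56.)
    print(n,m.sum(),np.median(P[m>0],0),cv2.minAreaRect(Q[:,:2].astype(np.float32)))
    cv2.imwrite(f"pics/{n}6.png",q[:,:,::-1])
E
```

```text
14.55 [503.88  24.93  94.29] [0.45 0.55 0.03] [ 0.47  0.38  1.7  -0.75  1.55  0.69]
side 680 [502.68 -87.08  55.68] ((503.61920166015625, -84.57260131835938), (103.25668334960938, 57.083656311035156), 89.5164566040039)
top 922 [503.08 -78.37  57.49] ((504.54266357421875, -78.77906799316406), (98.61219024658203, 56.706233978271484), 88.8127212524414)
```

View pics/side6.png

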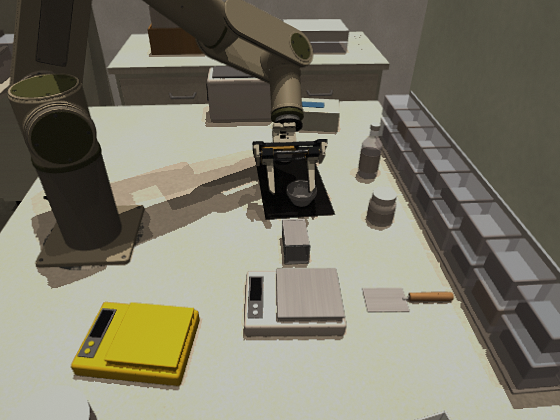

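View pics/top6.png

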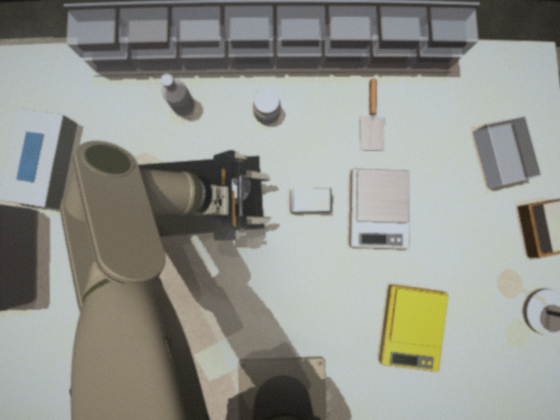

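The pot lies flat at about (504, -81.5) with its top at 56 mm, let go, mouth toward −y. In the top view it is at (312,200). Next I'll regrasp from the mouth side.

```bash
python3 - <<'E'
from h import *
p,Rm,s=cur()
a=np.radians(33); z=np.array([0,np.sin(a),-np.cos(a)]); T=tool(z,0)
G=np.array([504,-102,30.]); tcp=G+18.8*z
print(tcp, tcp-120*z, "up now",Rm.T@[0,0,1]); p1=p+[0,0,70]
plan(p1,Rm,tcp-120*z,T)
E
```

```text
[504.   -91.76  14.23] [ 504.   -157.12  114.87] up now [-0.76  0.01 -0.65]
turn [ 0.57 82.83 -0.35] 82.8303080187645 then shift in new axes mm [-176.9     1.55  -58.2 ] 186.23795004729658
```

>>> {"method": "drive_tool", "body": {
  "series": [
    [0.085,[-0.0266,0,-0.0227],[0,0,0]],
    [0.085,[-0.0266,0,-0.0227],[0,0,0]],
    [0.085,[0,0,0],[0.06,9.2,-0.04]],
    [0.085,[0,0,0],[0.06,9.2,-0.04]],
    [0.085,[0,0,0],[0.06,9.2,-0.04]],
    [0.085,[0,0,0],[0.06,9.2,-0.04]],
    [0.085,[0,0,0],[0.06,9.2,-0.04]],
    [0.085,[0,0,0],[0.06,9.2,-0.04]],
    [0.085,[0,0,0],[0.06,9.2,-0.04]],
    [0.085,[0,0,0],[0.06,9.2,-0.04]],
    [0.085,[0,0,0],[0.06,9.2,-0.04]],
    [0.085,[-0.0295,0.0003,-0.0097],[0,0,0]],
    [0.085,[-0.0295,0.0003,-0.0097],[0,0,0]],
    [0.085,[-0.0295,0.0003,-0.0097],[0,0,0]],
    [0.085,[-0.0295,0.0003,-0.0097],[0,0,0]],
    [0.085,[-0.0295,0.0003,-0.0097],[0,0,0]],
    [0.085,[-0.0295,0.0003,-0.0097],[0,0,0]],
    [0.085,[0,0,0],[0,0,0]]
  ]
}}

```text
t: 16.9
position: [502.2, -158.8, 113.1]
tcp_rot: [-1.898, -1.889, -0.56]
ft_force: [-0.3, 0.3, -0.0]
finger_gap: 0.914
```

```bash
python3 - <<'E'
from h import *
p,Rm,s=cur(); print(p,s['joint_positions'])
a=np.radians(33); z=np.array([0,np.sin(a),-np.cos(a)]); T=tool(z,0)
G=np.array([504,-102,30.]); tcp=G+18.8*z
plan(p,Rm,tcp,T)
E
```

```text
[ 502.16 -158.82  113.07] [-0.71  0.32  1.59  0.43  1.63 -0.77]
turn [-0.01 -0.02 -0.28] 0.27718139113497525 then shift in new axes mm [  2.41   1.84 119.41] 119.45135785713049
```

>>> {"method": "drive_tool", "body": {
  "series": [
    [0.085,[0.0024,0.0018,0.01],[0,0,-0.28]],
    [0.085,[0,0,0.015],[0,0,0]],
    [0.085,[0,0,0.015],[0,0,0]],
    [0.085,[0,0,0.015],[0,0,0]],
    [0.085,[0,0,0.015],[0,0,0]],
    [0.085,[0,0,0.015],[0,0,0]],
    [0.085,[0,0,0.015],[0,0,0]],
    [0.085,[0,0,0.01],[0,0,0]],
    [0.085,[0,0,0.006],[0,0,0]],
    [0.085,[0,0,0.003],[0,0,0]],
    [0.085,[0,0,0],[0,0,0]]
  ]
}}

```text
t: 18.27
position: [505.3, -90.6, 16.4]
tcp_rot: [-1.892, -1.9, -0.562]
ft_force: [0.1, -0.2, 0.4]
finger_gap: 0.912
```

```bash
python3 - <<'E'
from h import *
p,Rm,s=cur(); print(p,p-18.8*Rm[:,2],s['ft_force'])
q,d=manip.camera("side"); c=cv2.resize(q[110:300,190:420],None,fx=3.3,fy=3.1,interpolation=2); cv2.imwrite("pics/side7.png",c[:,:,::-1])
E
```

```text
[505.32 -90.63  16.36] [ 505.32 -100.85   32.14] [ 0.12 -0.23  0.41]
```

View pics/side7.png

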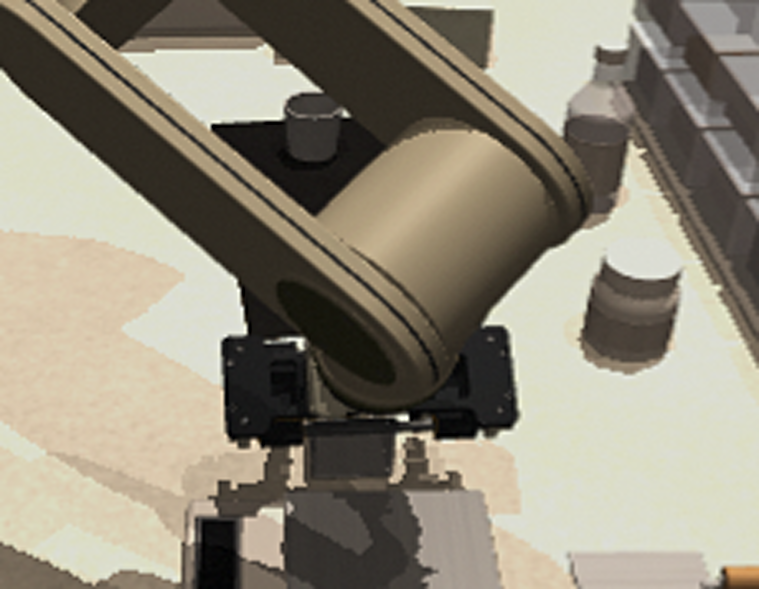

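The fingers straddle the pot near its mouth (crop about (350,460)). Closing.

>>> {"method": "drive_tool", "body": {
  "series": [
    [0.04,[0,0,0],[0,0,0]],
    [0.04,[0,0,0],[0,0,0]],
    [0.04,[0,0,0],[0,0,0]],
    [0.04,[0,0,0],[0,0,0]],
    [0.04,[0,0,0],[0,0,0]],
    [0.04,[0,0,0],[0,0,0]],
    [0.04,[0,0,0],[0,0,0]],
    [0.04,[0,0,0],[0,0,0]]
  ],
  "newtons": 25
}}

```text
t: 19.32
position: [505.1, -90.5, 16.4]
tcp_rot: [-1.891, -1.899, -0.562]
ft_force: [-3.4, -2.0, 5.0]
finger_gap: 0.598
```

```bash
python3 - <<'E'
from h import *
p,Rm,s=cur(); print(s['t'],p,s['ft_force'],s['finger_gap']*93)
print("up",Rm.T@[0,0,1])
b=np.radians(57); T=tool([0,-np.sin(b),-np.cos(b)],0)
p1=p+[0,0,180]
# pot centre in tool frame: pot centre assumed y=-81.5,z=28, x=p.x ; base +y
c=Rm.T@(np.array([p[0],-81.5,28])-p); ax=Rm.T@np.array([0,1,0.]); print("c tool",c,"after: base dir",T@ax)
goalc=np.array([511,-259,52+50+40.]); p2=goalc-T@c
plan(p1,Rm,p2,T); print(p2)
E
```

```text
19.325 [505.09 -90.55  16.36] [-3.36 -1.98  5.04] 55.6170771388207
up [ 0.54  0.   -0.84]
c tool [13.92  0.06 -4.84] after: base dir [ 0.  0. -1.]
turn [  0.2  -89.95   0.2 ] 89.95438996092197 then shift in new axes mm [-60.08   5.85 175.73] 185.80665920996083
[ 510.94 -270.64  151.04]
```

>>> {"method": "drive_tool", "body": {
  "series": [
    [0.04,[0.0054,0,-0.0084],[0,0,0]],
    [0.04,[0.0108,0,-0.0168],[0,0,0]],
    [0.04,[0.0108,0,-0.0168],[0,0,0]],
    [0.04,[0.0108,0,-0.0168],[0,0,0]],
    [0.04,[0.0108,0,-0.0168],[0,0,0]],
    [0.04,[0.0108,0,-0.0168],[0,0,0]],
    [0.04,[0.0108,0,-0.0168],[0,0,0]],
    [0.04,[0.0108,0,-0.0168],[0,0,0]],
    [0.04,[0.0108,0,-0.0168],[0,0,0]],
    [0.04,[0.0054,0,-0.0084],[0,0,0]],
    [0.04,[0,0,0],[0,-9,0]],
    [0.04,[0,0,0],[0,-9,0]],
    [0.04,[0,0,0],[0,-9,0]],
    [0.04,[0,0,0],[0,-9,0]],
    [0.04,[0,0,0],[0,-9,0]]
  ]
}}

```text
t: 21.2
position: [504.9, -91.0, 196.8]
tcp_rot: [2.103, 2.109, -0.222]
ft_force: [-0.8, -0.4, -3.9]
finger_gap: 0.603
```

>>> {"method": "drive_tool", "body": {
  "series": [
    [0.04,[0,0,0],[0,-9,0]],
    [0.04,[0,0,0],[0,-9,0]],
    [0.04,[0,0,0],[0,-9,0]],
    [0.04,[0,0,0],[0,-9,0]],
    [0.04,[0,0,0],[0,-9,0]],
    [0.04,[0,0,0],[0,0,0]]
  ]
}}

```text
t: 21.95
position: [502.9, -90.0, 192.2]
tcp_rot: [1.612, 1.626, -0.883]
ft_force: [0.1, -2.0, -3.4]
finger_gap: 0.597
```

```bash
python3 - <<'E'
from h import *
p,Rm,s=cur(); print(s['t'],p,s['ft_force'],s['finger_gap']*93,s['joint_positions'])
b=np.radians(57); T=tool([0,-np.sin(b),-np.cos(b)],0)
c=np.array([13.92,0,-4.84])
goalc=np.array([511,-259,52+50+40.]); p2=goalc-T@c
plan(p,Rm,p2,T); print("pot centre now",p+Rm@c)
q,d=manip.camera("side"); cv2.imwrite("pics/side8.png",q[:,:,::-1])
E
```

```text
21.95 [502.88 -90.01 192.19] [ 0.05 -1.99 -3.37] 55.5585963427713 [ 0.33  0.19  1.8  -0.92  1.6   0.52]
turn [0.09 0.1  0.44] 0.46398137820230956 then shift in new axes mm [-63.87   8.12 173.91] 185.44000692093084
pot centre now [502.76 -78.38 183.13]
```

View pics/side8.png

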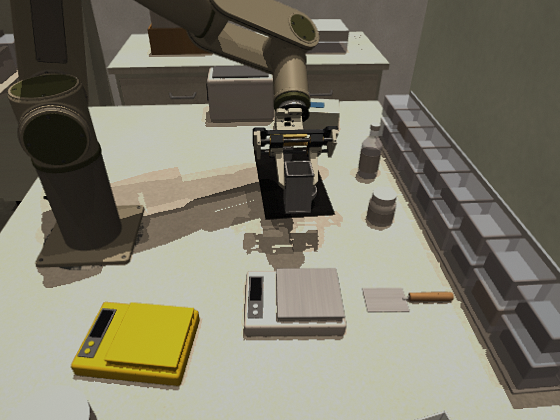

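The pot is mouth up at (298,185). Moving over the pan.

>>> {"method": "drive_tool", "body": {
  "series": [
    [0.04,[0,0,0],[0.09,0.1,0.44]],
    [0.04,[-0.0053,0.0007,0.0145],[0,0,0]],
    [0.04,[-0.0053,0.0007,0.0145],[0,0,0]],
    [0.04,[-0.0053,0.0007,0.0145],[0,0,0]],
    [0.04,[-0.0053,0.0007,0.0145],[0,0,0]],
    [0.04,[-0.0053,0.0007,0.0145],[0,0,0]],
    [0.04,[-0.0053,0.0007,0.0145],[0,0,0]],
    [0.04,[-0.0053,0.0007,0.0145],[0,0,0]],
    [0.04,[-0.0053,0.0007,0.0145],[0,0,0]],
    [0.04,[-0.0053,0.0007,0.0145],[0,0,0]],
    [0.04,[-0.0053,0.0007,0.0145],[0,0,0]],
    [0.04,[-0.0053,0.0007,0.0145],[0,0,0]],
    [0.04,[-0.0053,0.0007,0.0145],[0,0,0]],
    [0.04,[0,0,0],[0,0,0]]
  ]
}}

```text
t: 23.75
position: [512.5, -272.8, 154.1]
tcp_rot: [1.625, 1.613, -0.873]
ft_force: [0.1, 0.2, -3.0]
finger_gap: 0.602
```

```bash
python3 - <<'E'
from h import *
p,Rm,s=cur(); print(s['t'],p,s['ft_force'],s['finger_gap']*93)
c=np.array([13.92,0,-4.84]); print("pot centre",p+Rm@c,"base dir",-(Rm@R.from_euler('y',90,degrees=True).as_matrix())[:,0], "down",Rm.T@[0,0,-1])
for n in("side","top"):
    q,d=manip.camera(n); P=cloud(n,d)
    m=((abs(P[...,0]-511)<60)&(abs(P[...,1]+259)<60)&(P[...,2]>75)); Q=P[m]
    print(n,m.sum(),np.percentile(Q,[1,50,99],axis=0))
    if n=="side":   # front (camera-facing) face by height
        for z in range(100,190,15):
            k=Q[(abs(Q[:,2]-z)<6)&(Q[:,1]<-270)]
            if len(k)>8: print(z,len(k),np.median(k[:,1]),np.percentile(k[:,0],[3,97]))
    else:
        t=Q[(abs(Q[:,2]-195)<12)]; print(len(t), cv2.minAreaRect(t[:,:2].astype(np.float32)) if len(t)>4 else 0)
    cc=cv2.resize(q[120:360,180:440],None,fx=2.5,fy=2.5,interpolation=2); cv2.imwrite(f"pics/{n}9.png",cc[:,:,::-1])
E
```

```text
23.75 [ 512.53 -272.83  154.09] [ 0.13  0.24 -2.98] 56.031774159123465
pot centre [ 512.64 -261.19  145.06] base dir [ 0.   -0.84 -0.55] down [ 0.84 -0.01  0.55]
side 3284 [[ 457.34 -291.42   96.87]
 [ 511.3  -244.6   180.51]
 [ 566.79 -203.17  241.22]]
100 126 -289.2581338341612 [485.61 540.25]
115 130 -289.61127385387874 [485.43 539.34]
130 137 -289.5058229258027 [485.48 539.37]
145 138 -289.3766301449841 [485.43 538.64]
160 188 -289.17328502852746 [477.17 548.66]
175 147 -289.5262122112608 [485.08 538.73]
top 1450 [[ 458.78 -285.79   98.53]
 [ 518.59 -251.92  180.58]
 [ 565.71 -199.38  243.08]]
411 ((520.2637939453125, -252.06747436523438), (87.83562469482422, 80.54329681396484), 17.228879928588867)
```

View pics/side9.png

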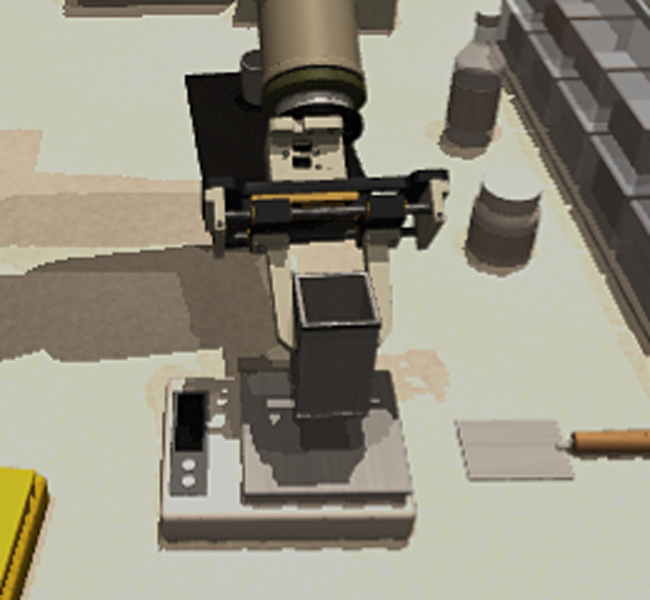

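View pics/top9.png

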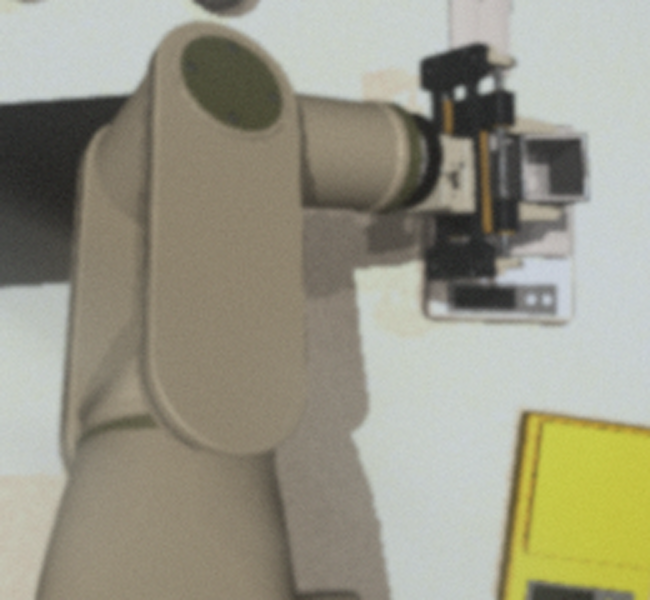

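The pot hangs upright: its front face is at y=-289.4 at every height. It is centred over the pan at about (512, -261), with the base about 43 mm above it. Lowering.

>>> {"method": "drive_tool", "body": {
  "series": [
    [0.04,[0.0059,0,0.0039],[0,0,0]],
    [0.04,[0.0059,0,0.0039],[0,0,0]],
    [0.04,[0.0059,0,0.0039],[0,0,0]],
    [0.04,[0.0059,0,0.0039],[0,0,0]],
    [0.04,[0.0042,0,0.0028],[0,0,0]],
    [0.04,[0.0025,0,0.0017],[0,0,0]],
    [0.04,[0,0,0],[0,0,0]]
  ]
}}

```text
t: 24.72
position: [513.3, -272.1, 117.9]
tcp_rot: [1.624, 1.613, -0.872]
ft_force: [-0.3, 0.1, -3.6]
finger_gap: 0.601
```

>>> {"method": "drive_tool", "body": {
  "series": [
    [0.04,[0.0008,0,0.0006],[0,0,0]],
    [0.04,[0.0008,0,0.0006],[0,0,0]],
    [0.04,[0.0008,0,0.0006],[0,0,0]],
    [0.04,[0,0,0],[0,0,0]]
  ]
}}

```text
t: 25.22
position: [513.4, -272.2, 115.1]
tcp_rot: [1.624, 1.613, -0.872]
ft_force: [-0.5, 0.4, -2.9]
finger_gap: 0.599
```

>>> {"method": "drive_tool", "body": {
  "series": [
    [0.04,[0.0008,0,0.0006],[0,0,0]],
    [0.04,[0.0008,0,0.0006],[0,0,0]],
    [0.04,[0,0,0],[0,0,0]]
  ]
}}

```text
t: 25.6
position: [513.4, -272.4, 113.0]
tcp_rot: [1.624, 1.613, -0.872]
ft_force: [0.4, 0.1, -2.7]
finger_gap: 0.602
```

>>> {"method": "drive_tool", "body": {
  "series": [
    [0.04,[0.0008,0,0.0006],[0,0,0]],
    [0.04,[0,0,0],[0,0,0]]
  ]
}}

```text
t: 25.85
position: [513.5, -272.5, 112.2]
tcp_rot: [1.624, 1.613, -0.872]
ft_force: [0.1, 0.9, -2.2]
finger_gap: 0.6
```

>>> {"method": "drive_tool", "body": {
  "series": [
    [0.04,[0.0008,0,0.0006],[0,0,0]],
    [0.04,[0,0,0],[0,0,0]]
  ]
}}

```text
t: 26.1
position: [513.6, -272.5, 111.3]
tcp_rot: [1.623, 1.613, -0.872]
ft_force: [-0.6, 0.5, -1.2]
finger_gap: 0.602
```

>>> {"method": "drive_tool", "body": {
  "series": [
    [0.04,[0.0008,0,0.0006],[0,0,0]],
    [0.04,[0,0,0],[0,0,0]]
  ]
}}

```text
t: 26.35
position: [513.6, -272.6, 110.3]
tcp_rot: [1.623, 1.613, -0.872]
ft_force: [-0.3, 1.2, 1.0]
finger_gap: 0.601
```

>>> {"method": "drive_tool", "body": {
  "series": [
    [0.04,[0.0004,0,0.0003],[0,0,0]],
    [0.04,[0,0,0],[0,0,0]]
  ]
}}

```text
t: 26.6
position: [513.6, -272.6, 109.8]
tcp_rot: [1.623, 1.613, -0.872]
ft_force: [0.5, 1.0, 0.9]
finger_gap: 0.601
```

The scale now carries the weight. Releasing.

>>> {"method": "drive_tool", "body": {
  "series": [
    [0.085,[0,0,0],[0,0,0]],
    [0.085,[0,0,0],[0,0,0]],
    [0.085,[0,0,0],[0,0,0]],
    [0.085,[0,0,0],[0,0,0]],
    [0.085,[0,0,0],[0,0,0]]
  ]
}}

```text
t: 27.22
position: [513.5, -272.7, 109.7]
tcp_rot: [1.624, 1.613, -0.872]
ft_force: [0.1, 0.4, 0.5]
finger_gap: 0.911
```

>>> {"method": "drive_tool", "body": {
  "series": [
    [0.085,[0,0,-0.008],[0,0,0]],
    [0.085,[0,0,-0.015],[0,0,0]],
    [0.085,[0,0,-0.02],[0,0,0]],
    [0.085,[0,0,-0.025],[0,0,0]],
    [0.085,[0,0,-0.025],[0,0,0]],
    [0.085,[0,0,-0.025],[0,0,0]],
    [0.085,[0,0,-0.025],[0,0,0]],
    [0.085,[0,0,0],[0,0,0]],
    [0.085,[0,0,0],[0,0,0]]
  ]
}}

```text
t: 28.35
position: [513.1, -152.4, 187.6]
tcp_rot: [1.623, 1.614, -0.871]
ft_force: [-0.9, 0.0, 0.1]
finger_gap: 0.915
```

```bash
python3 - <<'E'
from h import *
p,Rm,s=cur(); print(s['t'],p,s['ft_force'],s['qd'])
for n in("side","top"):
    q,d=manip.camera(n); P=cloud(n,d)
    m=((abs(P[...,0]-511)<45)&(P[...,1]<-215)&(P[...,1]>-310)&(P[...,2]>62)&(P[...,2]<165)); Q=P[m]
    t=Q[abs(Q[:,2]-152)<6]; print(n,len(Q),"top",np.percentile(Q[:,2],98),len(t),cv2.minAreaRect(t[:,:2].astype(np.float32)))
    if n=="side":
        for z in range(75,150,15):
            k=Q[(abs(Q[:,2]-z)<6)&(Q[:,1]<-270)]; print(z,len(k),np.median(k[:,1]),np.percentile(k[:,0],[3,97]))
    cv2.imwrite(f"pics/{n}10.png",q[:,:,::-1])
E
```

```text
28.35 [ 513.13 -152.39  187.63] [-0.89  0.05  0.07] [-0.02  0.01  0.01 -0.   -0.    0.  ]
side 1673 top 150.52552662977465 246 ((514.5437622070312, -261.7026062011719), (59.26736831665039, 58.1751594543457), 89.23990631103516)
75 126 -289.3918306442882 [486.86 540.78]
90 123 -289.032459482392 [486.97 540.11]
105 131 -289.03055024408945 [486.84 540.53]
120 139 -289.05155216834066 [486.82 540.22]
135 140 -289.1744077964712 [486.78 540.76]
top 791 top 153.41462634346698 213 ((515.541259765625, -257.4779052734375), (58.493106842041016, 59.59791564941406), 0.5437573790550232)
```

View pics/side10.png

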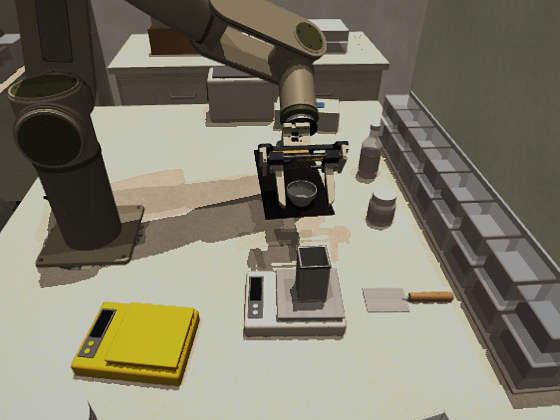

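View pics/top10.png

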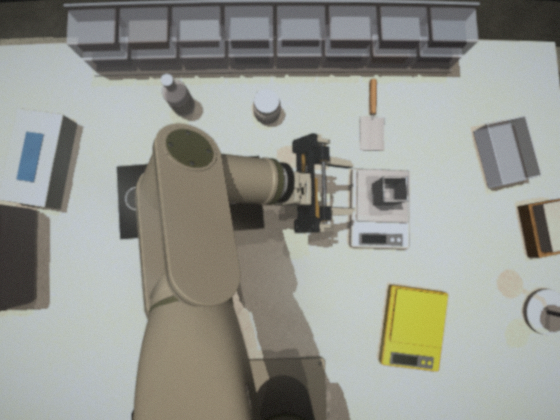

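The pot stands mouth up on the pan at (313,270) in the side view and (390,190) in the top view. It is about 4 mm from the pan's centre, and the gripper is clear. Handing in.

```bash
python3 - <<'E'
from workcell import manip
print(manip.close_job())
E
```

```text
the job is handed in; nothing more can be done
None
```

The pot is standing mouth up on the white scale's pan, let go, and the job was handed in at about 28.5 s of the 66 s allowed. I gripped it near its base, laid it on its side on the bare counter at about (504, -81) and released it. I then took it afresh near the mouth, turned it upright and lowered it onto the pan.

**Last checks:**
- **Position:** both cameras put the pot about 4 mm from the pan's centre (30 mm allowed).
- **Upright:** the front face stays within 0.4 mm in y over 60 mm of height.
- **Height:** the rim reads 150.5 mm in the side view and 153.4 mm in the top view. About 151 mm is expected with the pan slightly sunk, and the cameras' roughly 2 mm bias covers the difference.
- **Forces:** the wrist force changed by only about 4 N when the pot met the pan. It peaked at 11 N upward when I laid the pot on the counter.
- **Gripper and other things:** the gripper is clear with no load on it. The bowl, jar, bottle, spatula and scale look unmoved in the pictures; I did not measure them again, and the arm partly hid the cup in the last views.

The two cameras disagree by about 4 mm in y on the pan and pot positions. I used the averages, and no check failed.

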